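# Sweep the walnut shells into the board's scrap tray

### The arm

A 6-joint arm with a two-finger parallel gripper is mounted at the origin on a cart in front of the work surface, level with it; the furniture and walls round the work are solid. World frame = base frame: x ahead of the robot, y to its left, z up, the work surface at z = 0. Lengths are in m, angles in rad, forces in N, time in s.
With the tool pointing down it reaches from about 0.2 to 0.875 m from the base axis. Payload 3.4 kg.
Tool frame: the origin (TCP) lies midway between the tips of the shut fingers; the grasp point (between the pads) lies env.hold_point_z behind it (env.hold_point_z is the distance from the TCP to the grasp point, in m); z points along the fingers, y is the line along which they close (so a half turn about z gives the same grasp; the last joint's range is limited). The gripper opens to 94 mm and grips with 3 to 60 N. Pads are 16 mm wide; open, the fingers measure 119 mm over their backs; the gripper's body (75 mm by 177 mm) begins 78 mm behind the grasp point.
Start: joints at [-1.404, 0.276, 1.505, -0, 1.361, -0.121], TCP at [0.163, -0.551, 0.205] pointing down, gripper open.
Joint ranges: [-2.89, 2.89], [-0.75, 2.08], [0.22, 2.7], [-1.18, 4.32], [0.11, 2.71], [-2.7, 2.7]. Speed limits (rad/s): [2.57, 2.57, 3.14, 3.14, 3.14, 3.14].

### API

Orientations are given as a unit quaternion [w, x, y, z].
In Python, from bench import env gives the robot as it stands. The module is installed in compiled form; this text tells all that it offers.
- The arm moves only by the shell command python3 -m crank [FORCE], which reads ROWS from standard input. ROWS is a JSON list of rows, 1 to 20 of them, each an object with the fields jaw (the finger opening in m), tx, ty, tz (the shift in m), turn (a turn about the tool's z in rad); a field left out counts as zero (the opening has to be given); each row is the pose to reach, as a shift and turn from the pose commanded when the command began, along the tool's axes at that moment; what a row does not reach only later rows make up. A row lasts 1/10 s, in which the tool goes at most 0.05 m and 0.15 rad, less where a joint would pass 70% of its speed; a pose out of reach is approached as far as the arm can. The fingers move at their own pace and stop on an object; FORCE is the grip in N (left out, the last holds). Time passes only in rows, so rows that do not move let the fingers close. It prints the time, the measured TCP pose, the force, the opening and the grip force at its end. Input that does not fit is refused with a message, and nothing moves.
- env.get_obs(): the state, without advancing time (a new reading comes with each control period).
- env.camera(name): name is "scene" or "top"; returns (picture, depth): 384x512x3 uint8, red, green, blue; 384x512 float32, m along the optical axis (not along the pixel's ray), 0 where there is no reading.
- env.camera_info(name): a dict with "vfov" (degrees; the focal length in pixels is half the picture's height over the tangent of half this angle, whatever the lens; pixels are square), "cx", "cy" (the principal point, pixels), "rvec" (rotation vector, rad) and "tvec" (3), from world to camera coordinates, as OpenCV has them. Camera axes: x right, y down, z forward; pixel columns grow to the right and rows downward; lengths in m; the calibration is good to about 2 mm. A picture is of the moment at which its call begins. camera_info takes no time and is no camera call.
- env.job_done(): hands the job in; it is judged then, once.
The state is a dict: "time": time; "joint_positions": joint angles; "qd": joint speeds; "joint_efforts": joint torques, N m; "position": TCP position; "ee_rot": TCP orientation; "wrist_force": force on the tool from outside, world axes, zero at the start; "moment": the same for the moment, N m; "finger_gap": finger opening in m; "grasp_force": force on a finger pad.
Only numpy, scipy, OpenCV 4.12 (cv2) and the standard library are available. Lean on these libraries where they do the work, as an engineer would, in place of code of your own. Each camera call takes 0.05 s, during which the arm holds its last target. There are 200 camera calls.

### The job

Clear the walnut shells off the prep board: with the fingertips hook the scrap tray under the board fully out to its stop, sweep all four half shells over the board's left edge into it, then push the tray fully home under the board with the shells in it. Sweep only: do not lift a shell off the board and do not press hard on one, and leave the garlic, the lemon, the bowl of kernels and the nutcracker where they are.

Things in the scene. Friction and masses are not known exactly. Their poses are not given: they have to be found in the camera images.
- prep_station: fixed prep station: bamboo cutting board, 338 mm (its x) by 430 mm (its y), 26 mm thick, flat top at z = 0.088, on a low bamboo frame. Origin: centre of its underside, on the worktop. x points away from the robot, y to the left, where the scrap tray comes out; turned by up to 0.12 rad. The groove in the board catches nothing
- board_edge (a point): middle of the upper edge of the board's left side, over which the shells are swept: 215 mm along the station's y from its origin, z = 0.088; axes as the station's
- scrap_tray (a joint): how far the scrap tray is drawn out along the station's y (m): 0 = fully home, front flush under the board's left edge; 0.135 = out at its stop. It starts ajar, 0.055 to 0.080, slides with about 1.5 N of friction and stays where it is left; it cannot be lifted
- tray_floor (a point): centre of the scrap tray's inner floor, z = 0.015, moving with it; axes as the station's. Open steel tray, 270 mm in x, 200 mm in y; side and back walls 3 mm, front a 10 mm bamboo panel, 43 mm deep inside, rim at z = 0.058, 4 mm below the board's underside. The part left of the board is open above
- tray_front (a point): middle of the outer face of the tray's bamboo front panel, z = 0.048, moving with it, at the foot of a finger notch (60 mm wide, 10 mm deep from the rim); the panel reaches down to z = 0.012, its inner face is 10 mm behind. The gap from inner face to the board's edge is the joint value less 10 mm: a closed fingertip fits. Free space to the left for pushing
- shell_a: half of a cracked walnut shell, brown, furrowed, an oval dome 41 x 35 mm, 17 mm high, 12 to 21 g, lying rounded side up on the board (underside at z = 0.088), free to slide; its side is steep for the lowest 5 mm. Origin: centre of its flat underside; z out through the dome
- shell_b: half of a cracked walnut shell, brown, furrowed, an oval dome 41 x 35 mm, 17 mm high, 12 to 21 g, lying rounded side up on the board (underside at z = 0.088), free to slide; its side is steep for the lowest 5 mm. Origin: centre of its flat underside; z out through the dome
- shell_c: half of a cracked walnut shell, brown, furrowed, an oval dome 41 x 35 mm, 17 mm high, 12 to 21 g, lying rounded side up on the board (underside at z = 0.088), free to slide; its side is steep for the lowest 5 mm. Origin: centre of its flat underside; z out through the dome
- shell_d: half of a cracked walnut shell, brown, furrowed, an oval dome 41 x 35 mm, 17 mm high, 12 to 21 g, lying rounded side up on the board (underside at z = 0.088), free to slide; its side is steep for the lowest 5 mm. Origin: centre of its flat underside; z out through the dome
- garlic: garlic bulb, 53 mm across, 52 mm high, standing on the front or the back part of the board; stays. Origin: centre of its underside
- lemon: lemon, 72 x 57 x 58 mm, lying on the back or the front part of the board (garlic and lemon may be swapped); stays. Origin: centre of its underside
- kernel_bowl: small blue ceramic bowl of walnut kernels, 98 mm across and about 47 mm high, on the right part of the board; stays. Origin: centre of its underside
- nutcracker: steel lever nutcracker, 165 mm long, 68 mm wide, 14 mm high, lying on the right part of the board; stays. Origin: middle of its length at its underside

How it is judged:
On the way, in this order (a step that is already met when the one before it is completed fails the run):
1. the scrap tray is drawn out to its stop (within 15 mm) (value of joint scrap_tray above 0.12 m), for 0.2 s.
2. all four half shells lie in the tray, which is still at least 100 mm out (x of shell_a in the frame of tray_floor between -0.135 and 0.135 m and y of shell_a in the frame of tray_floor between -0.105 and 0.105 m and z of shell_a in the frame of tray_floor between -0.01 and 0.043 m and x of shell_b in the frame of tray_floor between -0.135 and 0.135 m and y of shell_b in the frame of tray_floor between -0.105 and 0.105 m and z of shell_b in the frame of tray_floor between -0.01 and 0.043 m and x of shell_c in the frame of tray_floor between -0.135 and 0.135 m and y of shell_c in the frame of tray_floor between -0.105 and 0.105 m and z of shell_c in the frame of tray_floor between -0.01 and 0.043 m and x of shell_d in the frame of tray_floor between -0.135 and 0.135 m and y of shell_d in the frame of tray_floor between -0.105 and 0.105 m and z of shell_d in the frame of tray_floor between -0.01 and 0.043 m and value of joint scrap_tray above 0.1 m), for 0.2 s.
At the end, for the whole second after the job is handed in: the scrap tray is home within 6 mm and at rest, all four half shells lie in it, and garlic, lemon, bowl and nutcracker are within 20 mm of where they stood (value of joint scrap_tray below 0.006 m and velocity of joint scrap_tray between -0.005 and 0.005 m/s and x of shell_a in the frame of tray_floor between -0.135 and 0.135 m and y of shell_a in the frame of tray_floor between -0.105 and 0.105 m and z of shell_a in the frame of tray_floor between -0.01 and 0.043 m and x of shell_b in the frame of tray_floor between -0.135 and 0.135 m and y of shell_b in the frame of tray_floor between -0.105 and 0.105 m and z of shell_b in the frame of tray_floor between -0.01 and 0.043 m and x of shell_c in the frame of tray_floor between -0.135 and 0.135 m and y of shell_c in the frame of tray_floor between -0.105 and 0.105 m and z of shell_c in the frame of tray_floor between -0.01 and 0.043 m and x of shell_d in the frame of tray_floor between -0.135 and 0.135 m and y of shell_d in the frame of tray_floor between -0.105 and 0.105 m and z of shell_d in the frame of tray_floor between -0.01 and 0.043 m and linear speed of each of shell_a, shell_b, shell_c, shell_d below 0.02 m/s and distance of each of garlic, lemon, kernel_bowl, nutcracker from where it was at the start of the episode below 0.02 m); the robot touches nothing.
It fails at once if a shell is lifted more than 25 mm off the board (z of any of shell_a, shell_b, shell_c, shell_d in the frame of board_edge above 0.025 m).
It fails at once if a shell is pressed or squeezed with more than 20 N (contact force between any of shell_a, shell_b, shell_c, shell_d and the arm above 20 N or contact force between any of shell_a, shell_b, shell_c, shell_d and the fingers above 20 N).
It fails at once if garlic, lemon, bowl or nutcracker is shifted by more than 20 mm (distance of any of garlic, lemon, kernel_bowl, nutcracker from where it was at the start of the episode above 0.02 m).
It also fails if it takes over 72 s, if anything falls off the work surface, if the arm or the gripper's body presses on something with over 40 N, if the wrist force passes 120 N, or if a joint passes its speed limit or range.

## Working session

There is one attempt and no reset: what is moved stays moved. The work goes in short steps, Python scripts to look and compute and a shell command to move; the robot and the scene stay as the last step left them, time stands still between calls to the robot, and variables do not carry over. Pictures are saved under pics/ and viewed, at most 10 in all, crops included, and the job is handed in when it is done.

```bash
mkdir -p pics; cat > h.py <<'E'
import numpy as np, cv2
from bench import env
def cam(n):
    p,d=env.camera(n); return p,d
def cal(n):
    i=env.camera_info(n); f=192/np.tan(np.radians(i["vfov"])/2)
    R=cv2.Rodrigues(np.array(i["rvec"],float))[0]; return f,i["cx"],i["cy"],R,np.array(i["tvec"],float)
def cloud(n,d):
    f,cx,cy,R,t=cal(n); v,u=np.mgrid[:384,:512]
    c=np.stack([(u-cx)/f*d,(v-cy)/f*d,d],-1); return (c-t)@R
def ray(n,u,v,z):
    f,cx,cy,R,t=cal(n); o=-R.T@t; w=R.T@np.array([(u-cx)/f,(v-cy)/f,1]); return o+w*(z-o[2])/w[2]
E
python3 - <<'E'
from h import *
for n in("top","scene"):
    p,d=cam(n); cv2.imwrite(f"pics/{n}0.png",p[:,:,::-1]); np.savez(f"{n}0.npz",p=p,d=d)
    f,cx,cy,R,t=cal(n); print(n,f,cx,cy,-R.T@t,R[2])
o=env.get_obs(); print(o["position"],o["ee_rot"],env.hold_point_z,o["time"])
E
```

```text
top 406.02340145974256 256.7933043431665 189.3649594222203 [0.429255   0.04065139 0.94520445] [ 0.12245721 -0.01594578 -0.99234569]
scene 443.2621776940412 255.70093452055272 200.65271140389413 [-0.05339134  0.33835052  0.88591992] [ 0.57319102 -0.3059919  -0.76014539]
[ 0.16309341 -0.55085743  0.20470934] [-8.00125344e-04  9.89664468e-01  1.43400139e-01 -3.77077623e-05] 0.0188 0.1
```

View pics/top0.png

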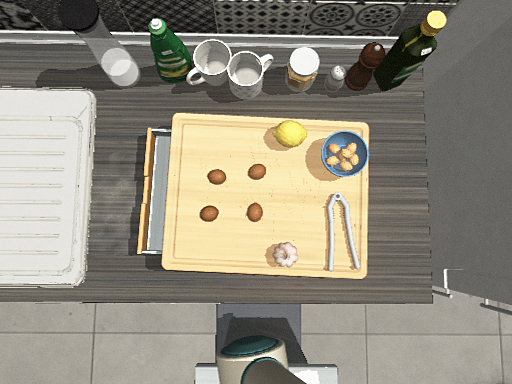

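View pics/scene0.png

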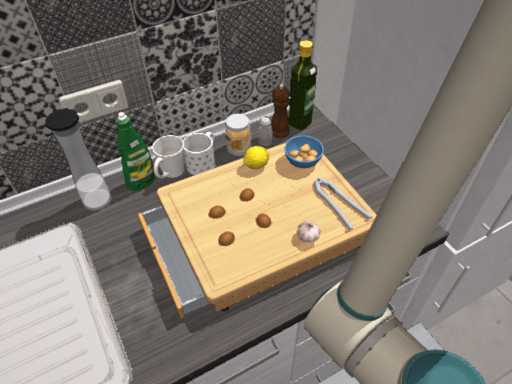

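The top view shows shells at (217,177), (257,171), (209,213) and (255,212). The lemon is at (291,133), the garlic at (286,254), the bowl at (345,155) and the nutcracker near (342,232). The tray is ajar at the left, with its front panel near column 148.

```bash
python3 - <<'E'
from h import *
z=np.load("top0.npz"); p,d=z["p"],z["d"]; P=cloud("top",d); hsv=cv2.cvtColor(p,cv2.COLOR_RGB2HSV)
# board from depth
m=((abs(P[...,2]-.088)<.006)&(d>0)).astype(np.uint8)
m=cv2.morphologyEx(m,cv2.MORPH_OPEN,np.ones((3,3)))
n,l,s,c=cv2.connectedComponentsWithStats(m); k=1+s[1:,4].argmax()
m=(l==k).astype(np.uint8); m=cv2.morphologyEx(m,cv2.MORPH_CLOSE,np.ones((5,5)))
ct=max(cv2.findContours(m,0,1)[0],key=cv2.contourArea)[:,0]
W=np.array([ray("top",u,v,.088)[:2] for u,v in ct],np.float32)
r=cv2.minAreaRect(W); print("rect",r); B=cv2.boxPoints(r); print(B)
# yaw: station y axis = direction of long side (430) 
e=[B[1]-B[0],B[2]-B[1]]; a=max(e,key=np.linalg.norm); a=a/np.linalg.norm(a); a*=np.sign(a[1]); ex=np.array([a[1],-a[0]])
c0=np.array(r[0]); yaw=np.arctan2(ex[1],ex[0]); print("yaw",yaw,"c",c0)
loc=lambda w:(np.array([(w[:2]-c0)@ex,(w[:2]-c0)@a])).round(4)
# shells
b=((hsv[...,0]<14)&(hsv[...,1]>120)&(hsv[...,2]<150)).astype(np.uint8)
n,l,s,cc=cv2.connectedComponentsWithStats(b)
for i in range(1,n):
    if s[i,4]>60 and 165<cc[i,0]<370 and 113<cc[i,1]<278:
        w=ray("top",*cc[i],.094); print("shell",cc[i].round(1),s[i,4],w.round(4),loc(w),"zmax",P[l==i][:,2].max().round(3))
# objects by height
h=((P[...,2]>.097)&(P[...,2]<.16)&(d>0)).astype(np.uint8)
n,l,s,cc=cv2.connectedComponentsWithStats(h)
for i in range(1,n):
    if s[i,4]>25 and 165<cc[i,0]<372 and 113<cc[i,1]<278:
        Q=P[l==i]; L=np.array([loc(q) for q in Q]); print("obj",cc[i].round(),s[i,4],L.min(0),L.max(0),Q[:,2].max().round(3))
# tray front: points with z .045-.065 left of board
q=(abs(P[...,2]-.058)<.006)&(d>0)
v,u=np.where(q); g=(u>125)&(u<170)&(v>120)&(v<262)
L=np.array([loc(x) for x in P[v[g],u[g]]]); f=L[(abs(L[:,0])<.12)]
print("front y pct",np.percentile(f[:,1],[2,25,50,75,98]), "x",L[:,0].min(),L[:,0].max(),len(f))
for rr in (160,190,220): print(rr,[(uu,P[rr,uu,2].round(3),loc(P[rr,uu])[1]) for uu in range(136,176,2)])
# obstacles to left
q=(P[...,2]>.02)&(d>0); v,u=np.where(q); g=(u<160)&(v>60)&(v<300)
L=np.array([loc(x) for x in P[v[g],u[g]]]); k=L[:,1]>.31; print("left stuff",k.sum(), L[k].min(0),L[k].max(0),P[v[g],u[g]][k][:,2].max())
E
```

```text
rect ((0.5259143710136414, 0.005165398120880127), (0.4279417395591736, 0.3363000750541687), 87.7463607788086)
[[ 0.34948036 -0.20202777]
 [ 0.6855203  -0.21525219]
 [ 0.70234835  0.21235856]
 [ 0.36630845  0.22558299]]
yaw -0.039333392 c [0.52591437 0.0051654 ]
shell [255. 172.] 75 [0.5715 0.0311 0.094 ] [0.0445 0.0277] zmax 0.099
shell [215.7 177.3] 88 [0.5591 0.1141 0.094 ] [0.0289 0.1102] zmax 0.103
shell [251.6 213. ] 68 [0.4843 0.0374 0.094 ] [-0.0428  0.0306] zmax 0.945
shell [207.9 213.5] 104 [0.4824 0.1289 0.094 ] [-0.0484  0.1219] zmax 0.102
obj [290. 133.] 684 [ 0.0973 -0.0749] [ 0.1523 -0.0055] 0.147
obj [345. 153.] 1578 [ 0.0388 -0.2022] [ 0.1339 -0.1051] 0.139
obj [257. 171.] 133 [0.0333 0.011 ] [0.0593 0.0385] 0.106
obj [216. 176.] 139 [0.0185 0.0924] [0.044  0.1263] 0.106
obj [339. 227.] 691 [-0.1525 -0.1963] [ 0.0094 -0.1262] 0.105
obj [254. 212.] 143 [-0.0556  0.0131] [-0.026   0.0385] 0.106
obj [208. 213.] 148 [-0.0622  0.1046] [-0.0345  0.136 ] 0.106
obj [285. 254.] 474 [-0.1483 -0.0661] [-0.0995 -0.0149] 0.142
front y pct [0.264472 0.2662   0.2685   0.2712   0.274
[... 2155 characters left out ...]
p.float64(0.018), np.float64(0.2646)), (150, np.float64(0.012), np.float64(0.2615)), (152, np.float64(0.01), np.float64(0.2574)), (154, np.float64(0.014), np.float64(0.2519)), (156, np.float64(0.014), np.float64(0.2476)), (158, np.float64(0.014), np.float64(0.243)), (160, np.float64(0.014), np.float64(0.2385)), (162, np.float64(0.016), np.float64(0.2335)), (164, np.float64(0.088), np.float64(0.2136)), (166, np.float64(0.091), np.float64(0.2088)), (168, np.float64(0.086), np.float64(0.2057)), (170, np.float64(0.088), np.float64(0.201)), (172, np.float64(0.086), np.float64(0.1973)), (174, np.float64(0.086), np.float64(0.1932))]
left stuff 752 [0.2459 0.3157] [0.3043 0.3795] 0.13676250750647811
```

```bash
cat >> h.py <<'E'
from scipy.spatial.transform import Rotation as Ro
C0=np.array([.5259,.0052]); YAW=-.0393; EX=np.array([np.cos(YAW),np.sin(YAW)]); EY=np.array([-EX[1],EX[0]])
def toworld(x,y,z): return np.r_[C0+x*EX+y*EY,z]
def loc(w): w=np.asarray(w); return np.array([(w[:2]-C0)@EX,(w[:2]-C0)@EY,w[2]])
def plan(*tg):
    o=env.get_obs(); q=np.array(o["ee_rot"]); R=Ro.from_quat(q[[1,2,3,0]]).as_matrix()
    print("t",o["time"],"loc",loc(o["position"]).round(4),"F",np.round(o["wrist_force"],1))
    ya=np.arctan2(R[1,1],R[0,1]); print("turn",(ya-YAW).round(4))
    for t in tg: print(t,(R.T@(toworld(*t)-o["position"])).round(4))
E
python3 -c "
from h import *
plan((0,.240,.205),(0,.24,.03))"
```

```text
t 0.1 loc [-0.3407 -0.5699  0.2047] F [0.3 0.2 0.5]
turn -1.2437
(0, 0.24, 0.205) [ 0.5828 -0.6575  0.0008]
(0, 0.24, 0.03) [ 0.5828 -0.6572  0.1758]
```

```bash
echo '[{"jaw": 0, "tx": 0.1, "ty": -0.11, "turn": -0.15}, {"jaw": 0, "tx": 0.2, "ty": -0.22, "turn": -0.4}, {"jaw": 0, "tx": 0.3, "ty": -0.33, "turn": -0.7}, {"jaw": 0, "tx": 0.4, "ty": -0.44, "turn": -1}, {"jaw": 0, "tx": 0.5, "ty": -0.55, "turn": -1.2437}, {"jaw": 0, "tx": 0.583, "ty": -0.6575, "turn": -1.2437}, {"jaw": 0, "tx": 0.583, "ty": -0.6575, "turn": -1.2437}, {"jaw": 0, "tx": 0.583, "ty": -0.6575, "turn": -1.2437}, {"jaw": 0, "tx": 0.583, "ty": -0.6575, "turn": -1.2437}, {"jaw": 0, "tx": 0.583, "ty": -0.6575, "turn": -1.2437}, {"jaw": 0, "tx": 0.583, "ty": -0.6575, "turn": -1.2437}, {"jaw": 0, "tx": 0.583, "ty": -0.6575, "turn": -1.2437}, {"jaw": 0, "tx": 0.583, "ty": -0.6575, "turn": -1.2437}, {"jaw": 0, "tx": 0.583, "ty": -0.6575, "turn": -1.2437}, {"jaw": 0, "tx": 0.583, "ty": -0.6575, "turn": -1.2437}, {"jaw": 0, "tx": 0.583, "ty": -0.6575, "turn": -1.2437}, {"jaw": 0, "tx": 0.583, "ty": -0.6575, "turn": -1.2437}, {"jaw": 0, "tx": 0.583, "ty": -0.6575, "turn": -1.2437}, {"jaw": 0, "tx": 0.583, "ty": -0.6575, "turn": -1.2437}, {"jaw": 0, "tx": 0.583, "ty": -0.6575, "turn": -1.2437}]' | python3 -m crank 10; python3 -c "
from h import *
plan((0,.240,.03))"
```

```text
time: 2.1
position: [0.535, 0.2445, 0.2045]
ee_rot: [-0.0, 0.72, 0.694, -0.001]
wrist_force: [-0.3, 0.7, -0.4]
finger_gap: 0.0005
grasp_force: 0.0
t 2.1 loc [-0.0003  0.2395  0.2045] F [-0.3  0.7 -0.4]
turn 0.0013
(0, 0.24, 0.03) [0.0008 0.0007 0.1745]
```

```bash
echo '[{"jaw": 0, "tz": 0.05}, {"jaw": 0, "tz": 0.09}, {"jaw": 0, "tz": 0.12}, {"jaw": 0, "tz": 0.15}, {"jaw": 0, "tz": 0.174}, {"jaw": 0, "tz": 0.174}, {"jaw": 0, "tx": 0.01, "tz": 0.174}, {"jaw": 0, "tx": 0.02, "tz": 0.174}, {"jaw": 0, "tx": 0.03, "tz": 0.174}, {"jaw": 0, "tx": 0.04, "tz": 0.174}, {"jaw": 0, "tx": 0.05, "tz": 0.174}, {"jaw": 0, "tx": 0.06, "tz": 0.174}, {"jaw": 0, "tx": 0.07, "tz": 0.174}, {"jaw": 0, "tx": 0.077, "tz": 0.174}, {"jaw": 0, "tx": 0.083, "tz": 0.174}, {"jaw": 0, "tx": 0.087, "tz": 0.174}, {"jaw": 0, "tx": 0.09, "tz": 0.174}, {"jaw": 0, "tx": 0.09, "tz": 0.174}, {"jaw": 0, "tx": 0.09, "tz": 0.174}, {"jaw": 0, "tx": 0.09, "tz": 0.174}]' | python3 -m crank; python3 -c "
from h import *
plan((0,.3315,.03))"
```

```text
time: 4.1
position: [0.5391, 0.3338, 0.0313]
ee_rot: [0.0, 0.721, 0.693, -0.0]
wrist_force: [1.1, -3.0, 1.5]
finger_gap: 0.0004
grasp_force: 1.8
t 4.1 loc [2.000e-04 3.288e-01 3.130e-02] F [ 1.1 -3.   1.5]
turn -0.0002
(0, 0.3315, 0.03) [ 0.0027 -0.0002  0.0013]
```

Force is −3 N, so it is pulling. I'll nudge a bit further to the stop, back off, rise, and look.

```bash
echo '[{"jaw": 0, "tx": 0.002}, {"jaw": 0, "tx": 0.004}, {"jaw": 0, "tx": 0.004}, {"jaw": 0, "tx": 0.004}, {"jaw": 0, "tx": -0.01}, {"jaw": 0, "tx": -0.02}, {"jaw": 0, "tx": -0.02, "tz": -0.05}, {"jaw": 0, "tx": -0.02, "tz": -0.1}, {"jaw": 0, "tx": -0.02, "tz": -0.13}, {"jaw": 0, "tx": -0.02, "tz": -0.13}]' | python3 -m crank; python3 - <<'E'
from h import *
p,d=cam("top"); P=cloud("top",d); cv2.imwrite("pics/top1.png",cv2.resize(p[90:300,80:400],None,fx=2.5,fy=2.5)[:,:,::-1])
for rr in (140,235): print(rr,[(uu,P[rr,uu,2].round(3),loc(P[rr,uu])[1].round(3)) for uu in range(104,130,2)])
plan((.030,.07,.16),(.030,.07,.091))
E
```

```text
time: 5.1
position: [0.5413, 0.3164, 0.1671]
ee_rot: [0.001, 0.721, 0.693, 0.006]
wrist_force: [0.5, -0.1, 0.5]
finger_gap: 0.0006
grasp_force: 0.0
140 [(104, np.float64(-0.002), np.float64(0.389)), (106, np.float64(0.001), np.float64(0.383)), (108, np.float64(-0.001), np.float64(0.379)), (110, np.float64(-0.002), np.float64(0.374)), (112, np.float64(0.059), np.float64(0.348)), (114, np.float64(0.056), np.float64(0.345)), (116, np.float64(0.057), np.float64(0.34)), (118, np.float64(0.043), np.float64(0.34)), (120, np.float64(0.029), np.float64(0.34)), (122, np.float64(0.017), np.float64(0.34)), (124, np.float64(0.014), np.float64(0.336)), (126, np.float64(0.012), np.float64(0.332)), (128, np.float64(0.013), np.float64(0.327))]
235 [(104, np.float64(0.059), np.float64(0.346)), (106, np.float64(0.056), np.float64(0.343)), (108, np.float64(0.052), np.float64(0.34)), (110, np.float64(0.037), np.float64(0.341)), (112, np.float64(0.026), np.float64(0.34)), (114, np.float64(0.015), np.float64(0.339)), (116, np.float64(0.011), np.float64(0.336)), (118, np.float64(0.017), np.float64(0.329)), (120, np.float64(0.015), np.float64(0.326)), (122, np.float64(0.015), np.float64(0.321)), (124, np.float64(0.015), np.float64(0.317)), (126, np.float64(0.011), np.float64(0.313)), (128, np.float64(0.013), np.float64(0.308))]
t 5.15 loc [0.0015 0.3107 0.1641] F [0.2 0.5 0.7]
turn -0.0003
(0.03, 0.07, 0.16) [-0.2407  0.0286  0.0033]
(0.03, 0.07, 0.091) [-0.2409  0.0282  0.0722]
```

View pics/top1.png

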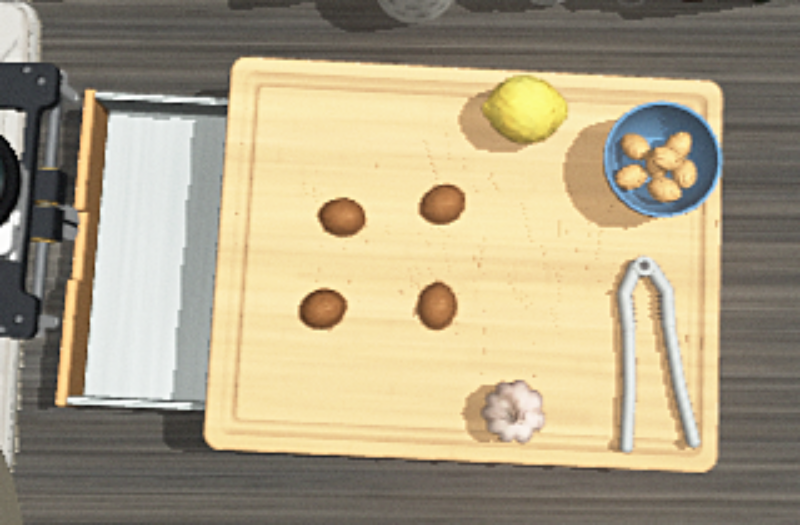

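```bash
echo '[{"jaw": 0.02, "tx": -0.05, "ty": 0.0285}, {"jaw": 0.02, "tx": -0.1, "ty": 0.0285}, {"jaw": 0.02, "tx": -0.15, "ty": 0.0285}, {"jaw": 0.02, "tx": -0.2, "ty": 0.0285}, {"jaw": 0.02, "tx": -0.2385, "ty": 0.0285}, {"jaw": 0.02, "tx": -0.2385, "ty": 0.0285}, {"jaw": 0.02, "tx": -0.2385, "ty": 0.0285}, {"jaw": 0.02, "tx": -0.2385, "ty": 0.0285, "tz": 0.03}, {"jaw": 0.02, "tx": -0.2385, "ty": 0.0285, "tz": 0.058}, {"jaw": 0.02, "tx": -0.2385, "ty": 0.0285, "tz": 0.058}, {"jaw": 0.02, "tx": -0.2385, "ty": 0.0285, "tz": 0.058}, {"jaw": 0.02, "tx": -0.2385, "ty": 0.0285, "tz": 0.058}]' | python3 -m crank; python3 - <<'E'
from h import *
plan((.030,.072,.091))
E
```

```text
time: 6.35
position: [0.5585, 0.0761, 0.1045]
ee_rot: [0.001, 0.72, 0.694, 0.001]
wrist_force: [-0.6, 0.2, 0.0]
finger_gap: 0.0199
grasp_force: 0.0
t 6.35 loc [0.0298 0.0721 0.1045] F [-0.6  0.2  0. ]
turn 0.0012
(0.03, 0.072, 0.091) [-0.0001  0.0002  0.0135]
```

```bash
echo '[{"jaw": 0.02, "tz": 0.007}, {"jaw": 0.02, "tz": 0.013}, {"jaw": 0.02, "tz": 0.013}, {"jaw": 0.02, "tx": 0.01, "tz": 0.013}, {"jaw": 0.02, "tx": 0.02, "tz": 0.013}, {"jaw": 0.02, "tx": 0.03, "tz": 0.013}, {"jaw": 0.02, "tx": 0.042, "tz": 0.013}, {"jaw": 0.02, "tx": 0.054, "tz": 0.013}, {"jaw": 0.02, "tx": 0.066, "tz": 0.013}, {"jaw": 0.02, "tx": 0.078, "tz": 0.013}, {"jaw": 0.02, "tx": 0.09, "tz": 0.013}, {"jaw": 0.02, "tx": 0.102, "tz": 0.013}, {"jaw": 0.02, "tx": 0.114, "tz": 0.013}, {"jaw": 0.02, "tx": 0.126, "tz": 0.013}, {"jaw": 0.02, "tx": 0.138, "tz": 0.013}, {"jaw": 0.02, "tx": 0.15, "tz": 0.013}, {"jaw": 0.02, "tx": 0.162, "tz": 0.013}, {"jaw": 0.02, "tx": 0.165, "tz": 0.013}, {"jaw": 0.02, "tx": 0.165, "tz": 0.013}, {"jaw": 0.02, "tx": 0.165, "tz": -0.03}]' | python3 -m crank; python3 - <<'E'
from h import *
p,d=cam("top"); cv2.imwrite("pics/top2.png",cv2.resize(p[90:300,80:400],None,fx=2.5,fy=2.5)[:,:,::-1])
plan((-.048,.081,.13))
E
```

```text
time: 8.35
position: [0.5596, 0.2383, 0.1282]
ee_rot: [-0.003, 0.721, 0.693, -0.006]
wrist_force: [-0.0, -0.1, -0.5]
finger_gap: 0.0201
grasp_force: 0.0
t 8.4 loc [0.0308 0.2364 0.1389] F [2.5 1.9 4.2]
turn -0.0001
(-0.048, 0.081, 0.13) [-0.1555 -0.0789  0.0082]
```

View pics/top2.png

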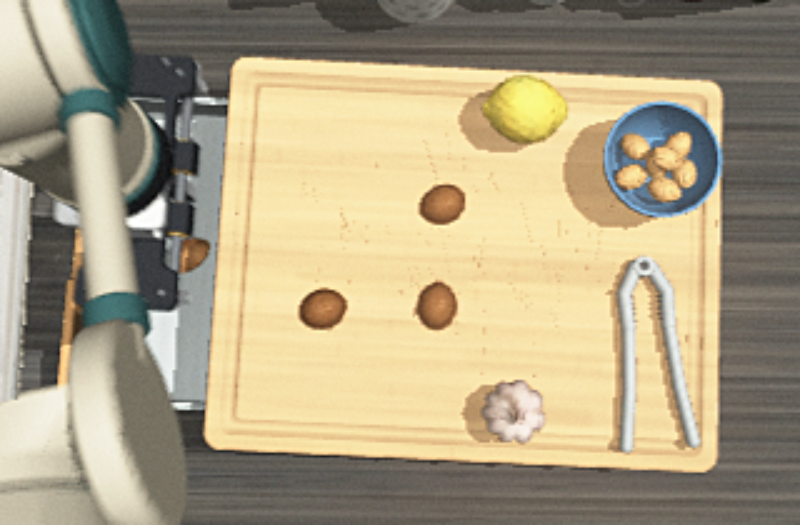

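```bash
echo '[{"jaw": 0.02, "tx": -0.045, "ty": -0.023}, {"jaw": 0.02, "tx": -0.09, "ty": -0.046}, {"jaw": 0.02, "tx": -0.135, "ty": -0.069}, {"jaw": 0.02, "tx": -0.156, "ty": -0.078}, {"jaw": 0.02, "tx": -0.156, "ty": -0.078}, {"jaw": 0.02, "tx": -0.156, "ty": -0.078, "tz": 0.02}, {"jaw": 0.02, "tx": -0.156, "ty": -0.078, "tz": 0.043}, {"jaw": 0.02, "tx": -0.156, "ty": -0.078, "tz": 0.043}, {"jaw": 0.02, "tx": -0.146, "ty": -0.078, "tz": 0.043}, {"jaw": 0.02, "tx": -0.136, "ty": -0.078, "tz": 0.043}, {"jaw": 0.02, "tx": -0.124, "ty": -0.079, "tz": 0.043}, {"jaw": 0.02, "tx": -0.112, "ty": -0.08, "tz": 0.043}, {"jaw": 0.02, "tx": -0.1, "ty": -0.081, "tz": 0.043}, {"jaw": 0.02, "tx": -0.088, "ty": -0.082, "tz": 0.043}, {"jaw": 0.02, "tx": -0.076, "ty": -0.083, "tz": 0.043}, {"jaw": 0.02, "tx": -0.064, "ty": -0.084, "tz": 0.043}, {"jaw": 0.02, "tx": -0.052, "ty": -0.085, "tz": 0.043}, {"jaw": 0.02, "tx": -0.04, "ty": -0.086, "tz": 0.043}, {"jaw": 0.02, "tx": -0.028, "ty": -0.087, "tz": 0.043}, {"jaw": 0.02, "tx": -0.016, "ty": -0.088, "tz": 0.043}]' | python3 -m crank; echo '[{"jaw": 0.02, "tx": 0.012}, {"jaw": 0.02, "tx": 0.016}, {"jaw": 0.02, "tx": 0.016}, {"jaw": 0.02, "tx": 0.016, "tz": -0.045}, {"jaw": 0.02, "tx": 0.016, "tz": -0.045}]' | python3 -m crank; python3 - <<'E'
from h import *
p,d=cam("top"); P=cloud("top",d); cv2.imwrite("pics/top3.png",cv2.resize(p[90:300,80:400],None,fx=2.5,fy=2.5)[:,:,::-1])
h=((P[...,2]>.097)&(P[...,2]<.12)&(d>0)).astype(np.uint8); n,l,s,cc=cv2.connectedComponentsWithStats(h)
for i in range(1,n):
    if s[i,4]>60: print(cc[i].round(),s[i,4],np.array([loc(q) for q in P[l==i]]).mean(0).round(3))
plan((.044,-.016,.13))
E
```

```text
time: 10.4
position: [0.4752, 0.2286, 0.0903]
ee_rot: [-0.0, 0.721, 0.693, -0.0]
wrist_force: [0.3, 0.5, -0.1]
finger_gap: 0.0202
grasp_force: 0.0
time: 10.9
position: [0.4794, 0.2443, 0.1398]
ee_rot: [0.002, 0.721, 0.693, 0.004]
wrist_force: [0.7, -0.1, -0.3]
finger_gap: 0.0201
grasp_force: 0.0
[28. 14.] 333 [0.365 0.536 0.109]
[261.  17.] 1837 [0.385 0.031 0.109]
[477.  18.] 347 [ 0.411 -0.447  0.109]
[504. 140.] 1498 [ 0.141 -0.499  0.108]
[116.  62.] 215 [0.265 0.338 0.109]
[173.  60.] 205 [0.277 0.215 0.109]
[304.  61.] 663 [ 0.294 -0.067  0.1  ]
[396.  66.] 186 [ 0.29  -0.268  0.108]
[365.  66.] 71 [ 0.284 -0.198  0.112]
[344. 154.] 1095 [ 0.089 -0.157  0.111]
[256. 171.] 138 [0.046 0.025 0.101]
[339. 227.] 695 [-0.063 -0.153  0.099]
[254. 212.] 143 [-0.041  0.026  0.101]
[284. 254.] 183 [-0.124 -0.039  0.115]
t 10.95 loc [-0.0572  0.2365  0.1379] F [-0.1  0.7  0.1]
turn -0.0003
(0.044, -0.016, 0.13) [-0.2524  0.1012  0.008 ]
```

View pics/top3.png

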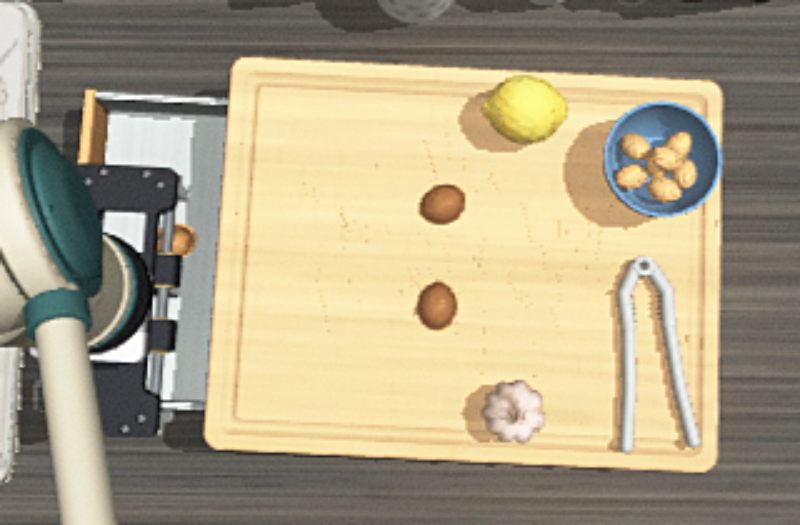

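```bash
echo '[{"jaw": 0.02, "tx": -0.045, "ty": 0.019}, {"jaw": 0.02, "tx": -0.09, "ty": 0.038}, {"jaw": 0.02, "tx": -0.135, "ty": 0.057}, {"jaw": 0.02, "tx": -0.18, "ty": 0.076}, {"jaw": 0.02, "tx": -0.225, "ty": 0.095}, {"jaw": 0.02, "tx": -0.251, "ty": 0.104}, {"jaw": 0.02, "tx": -0.251, "ty": 0.104}, {"jaw": 0.02, "tx": -0.251, "ty": 0.104, "tz": 0.02}, {"jaw": 0.02, "tx": -0.251, "ty": 0.104, "tz": 0.0445}, {"jaw": 0.02, "tx": -0.251, "ty": 0.104, "tz": 0.0445}]' | python3 -m crank ; echo '[{"jaw": 0.02, "tx": 0.012}, {"jaw": 0.02, "tx": 0.024}, {"jaw": 0.02, "tx": 0.036, "ty": 0.002}, {"jaw": 0.02, "tx": 0.048, "ty": 0.004}, {"jaw": 0.02, "tx": 0.06, "ty": 0.006}, {"jaw": 0.02, "tx": 0.072, "ty": 0.008}, {"jaw": 0.02, "tx": 0.084, "ty": 0.01}, {"jaw": 0.02, "tx": 0.096, "ty": 0.012}, {"jaw": 0.02, "tx": 0.108, "ty": 0.014}, {"jaw": 0.02, "tx": 0.12, "ty": 0.016}, {"jaw": 0.02, "tx": 0.132, "ty": 0.018}, {"jaw": 0.02, "tx": 0.144, "ty": 0.02}, {"jaw": 0.02, "tx": 0.156, "ty": 0.022}, {"jaw": 0.02, "tx": 0.168, "ty": 0.024}, {"jaw": 0.02, "tx": 0.18, "ty": 0.026}, {"jaw": 0.02, "tx": 0.192, "ty": 0.028}, {"jaw": 0.02, "tx": 0.204, "ty": 0.03}, {"jaw": 0.02, "tx": 0.216, "ty": 0.032}, {"jaw": 0.02, "tx": 0.228, "ty": 0.034}, {"jaw": 0.02, "tx": 0.24, "ty": 0.036}]' | python3 -m crank ; echo '[{"jaw": 0.02, "tx": 0.011}, {"jaw": 0.02, "tx": 0.011}, {"jaw": 0.02, "tx": 0.011, "tz": -0.045}, {"jaw": 0.02, "tx": 0.011, "tz": -0.045}]' | python3 -m crank ; python3 - <<'E'
from h import *
p,d=cam("top"); P=cloud("top",d); cv2.imwrite("pics/top4.png",cv2.resize(p[90:300,80:400],None,fx=2.5,fy=2.5)[:,:,::-1])
plan((-.042,-.014,.13))
E
```

```text
time: 11.95
position: [0.5689, -0.0106, 0.0892]
ee_rot: [-0.001, 0.721, 0.693, -0.001]
wrist_force: [0.1, 0.3, -0.7]
finger_gap: 0.0201
grasp_force: 0.0
time: 13.95
position: [0.6157, 0.228, 0.0909]
ee_rot: [-0.0, 0.721, 0.693, 0.0]
wrist_force: [0.3, -0.4, -0.1]
finger_gap: 0.0201
grasp_force: 0.0
time: 14.35
position: [0.6192, 0.2387, 0.1412]
ee_rot: [0.003, 0.721, 0.693, 0.004]
wrist_force: [1.4, 0.4, 0.1]
finger_gap: 0.02
grasp_force: 0.0
t 14.4 loc [0.0828 0.2365 0.1391] F [-0.3 -0.3 -0.2]
turn -0.0001
(-0.042, -0.014, 0.13) [-0.2505 -0.1249  0.0079]
```

View pics/top4.png

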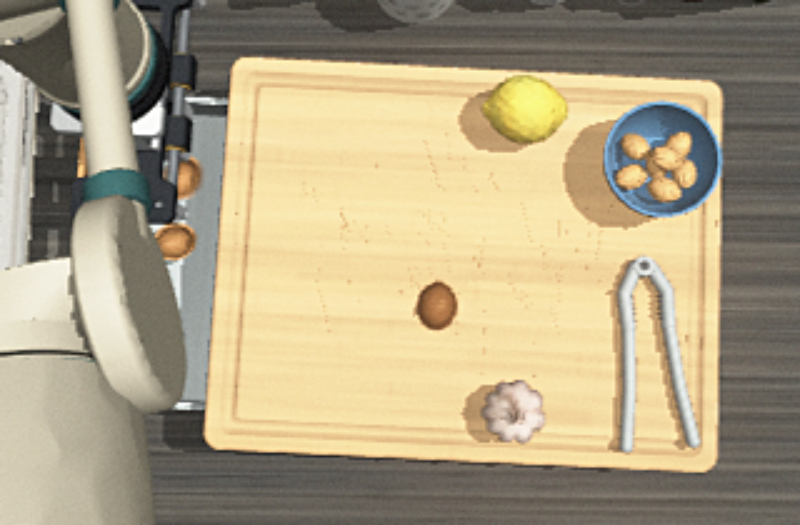

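```bash
echo '[{"jaw": 0.02, "tx": -0.04, "ty": -0.02}, {"jaw": 0.02, "tx": -0.08, "ty": -0.04}, {"jaw": 0.02, "tx": -0.12, "ty": -0.06}, {"jaw": 0.02, "tx": -0.16, "ty": -0.08}, {"jaw": 0.02, "tx": -0.2, "ty": -0.1}, {"jaw": 0.02, "tx": -0.24, "ty": -0.12}, {"jaw": 0.02, "tx": -0.251, "ty": -0.124}, {"jaw": 0.02, "tx": -0.251, "ty": -0.124}, {"jaw": 0.02, "tx": -0.251, "ty": -0.124, "tz": 0.02}, {"jaw": 0.02, "tx": -0.251, "ty": -0.124, "tz": 0.044}, {"jaw": 0.02, "tx": -0.251, "ty": -0.124, "tz": 0.044}]' | python3 -m crank ; echo '[{"jaw": 0.02, "tx": 0.012}, {"jaw": 0.02, "tx": 0.024}, {"jaw": 0.02, "tx": 0.036, "ty": -0.003}, {"jaw": 0.02, "tx": 0.048, "ty": -0.006}, {"jaw": 0.02, "tx": 0.06, "ty": -0.009}, {"jaw": 0.02, "tx": 0.072, "ty": -0.012}, {"jaw": 0.02, "tx": 0.084, "ty": -0.015}, {"jaw": 0.02, "tx": 0.096, "ty": -0.018}, {"jaw": 0.02, "tx": 0.108, "ty": -0.021}, {"jaw": 0.02, "tx": 0.12, "ty": -0.024}, {"jaw": 0.02, "tx": 0.132, "ty": -0.027}, {"jaw": 0.02, "tx": 0.144, "ty": -0.03}, {"jaw": 0.02, "tx": 0.156, "ty": -0.033}, {"jaw": 0.02, "tx": 0.168, "ty": -0.036}, {"jaw": 0.02, "tx": 0.18, "ty": -0.039}, {"jaw": 0.02, "tx": 0.192, "ty": -0.042}, {"jaw": 0.02, "tx": 0.204, "ty": -0.045}, {"jaw": 0.02, "tx": 0.216, "ty": -0.048}, {"jaw": 0.02, "tx": 0.228, "ty": -0.051}, {"jaw": 0.02, "tx": 0.24, "ty": -0.052}]' | python3 -m crank ; echo '[{"jaw": 0.02, "tx": 0.011}, {"jaw": 0.02, "tx": 0.011}, {"jaw": 0.02, "tx": 0.011, "tz": -0.05}, {"jaw": 0.02, "tx": 0.011, "tz": -0.1}, {"jaw": 0, "tx": -0.04, "tz": -0.12}, {"jaw": 0, "tx": -0.09, "tz": -0.12}, {"jaw": 0, "tx": -0.14, "tz": -0.12}, {"jaw": 0, "tx": -0.19, "tz": -0.12}, {"jaw": 0, "tx": -0.19, "tz": -0.12}, {"jaw": 0, "tx": -0.19, "tz": -0.12}]' | python3 -m crank ; python3 - <<'E'
from h import *
p,d=cam("top"); P=cloud("top",d); cv2.imwrite("pics/top5.png",cv2.resize(p[90:300,80:400],None,fx=2.5,fy=2.5)[:,:,::-1])
plan((0,.41,.21),(0,.41,.035))
E
```

```text
time: 15.5
position: [0.4813, -0.0067, 0.0897]
ee_rot: [-0.002, 0.721, 0.693, -0.001]
wrist_force: [-1.0, -0.3, 0.2]
finger_gap: 0.0203
grasp_force: 0.0
time: 17.5
position: [0.439, 0.2349, 0.0918]
ee_rot: [-0.0, 0.721, 0.693, -0.0]
wrist_force: [-0.0, -0.4, -0.7]
finger_gap: 0.0203
grasp_force: 0.0
time: 18.5
position: [0.4321, 0.0428, 0.212]
ee_rot: [-0.0, 0.722, 0.692, 0.0]
wrist_force: [0.9, -0.3, -0.1]
finger_gap: 0.0003
grasp_force: 0.0
t 18.55 loc [-0.0952  0.0351  0.212 ] F [ 0.4 -0.7  0.3]
turn -0.0019
(0, 0.41, 0.21) [0.3751 0.0945 0.0023]
(0, 0.41, 0.035) [0.375  0.0945 0.1773]
```

View pics/top5.png

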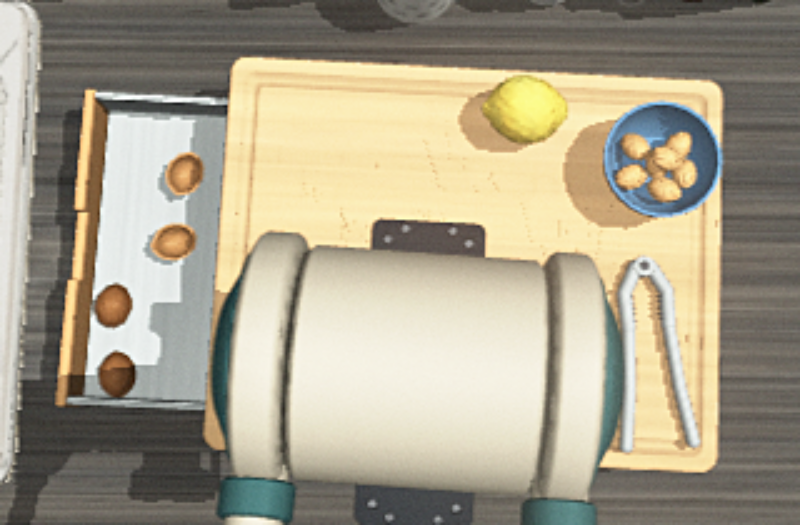

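```bash
echo '[{"jaw": 0, "tx": 0.048, "ty": 0.012}, {"jaw": 0, "tx": 0.095, "ty": 0.024}, {"jaw": 0, "tx": 0.14, "ty": 0.036}, {"jaw": 0, "tx": 0.185, "ty": 0.048}, {"jaw": 0, "tx": 0.23, "ty": 0.06}, {"jaw": 0, "tx": 0.275, "ty": 0.075}, {"jaw": 0, "tx": 0.32, "ty": 0.09}, {"jaw": 0, "tx": 0.341, "ty": 0.0945}, {"jaw": 0, "tx": 0.341, "ty": 0.0945}, {"jaw": 0, "tx": 0.341, "ty": 0.0945}, {"jaw": 0, "tx": 0.341, "ty": 0.0945, "tz": 0.04}, {"jaw": 0, "tx": 0.341, "ty": 0.0945, "tz": 0.08}, {"jaw": 0, "tx": 0.341, "ty": 0.0945, "tz": 0.12}, {"jaw": 0, "tx": 0.341, "ty": 0.0945, "tz": 0.15}, {"jaw": 0, "tx": 0.341, "ty": 0.0945, "tz": 0.178}, {"jaw": 0, "tx": 0.341, "ty": 0.0945, "tz": 0.178}, {"jaw": 0, "tx": 0.341, "ty": 0.0945, "tz": 0.178}, {"jaw": 0, "tx": 0.341, "ty": 0.0945, "tz": 0.178}]' | python3 -m crank; python3 - <<'E'
from h import *
plan((0,.2225,.032))
E
```

```text
time: 20.35
position: [0.5411, 0.3814, 0.0362]
ee_rot: [0.001, 0.721, 0.693, 0.002]
wrist_force: [0.3, -0.7, 0.8]
finger_gap: 0.0003
grasp_force: 0.0
t 20.35 loc [0.0004 0.3765 0.0362] F [ 0.3 -0.7  0.8]
turn -0.0002
(0, 0.2225, 0.032) [-0.154  -0.0004  0.0039]
```

```bash
echo '[{"jaw": 0, "tx": -0.008, "tz": 0.002}, {"jaw": 0, "tx": -0.016, "tz": 0.002}, {"jaw": 0, "tx": -0.022, "tz": 0.002}, {"jaw": 0, "tx": -0.03, "tz": 0.002}, {"jaw": 0, "tx": -0.038, "tz": 0.002}, {"jaw": 0, "tx": -0.046, "tz": 0.002}, {"jaw": 0, "tx": -0.054, "tz": 0.002}, {"jaw": 0, "tx": -0.062, "tz": 0.002}, {"jaw": 0, "tx": -0.07, "tz": 0.002}, {"jaw": 0, "tx": -0.078, "tz": 0.002}, {"jaw": 0, "tx": -0.086, "tz": 0.002}, {"jaw": 0, "tx": -0.094, "tz": 0.002}, {"jaw": 0, "tx": -0.102, "tz": 0.002}, {"jaw": 0, "tx": -0.11, "tz": 0.002}, {"jaw": 0, "tx": -0.118, "tz": 0.002}, {"jaw": 0, "tx": -0.125, "tz": 0.002}, {"jaw": 0, "tx": -0.132, "tz": 0.002}, {"jaw": 0, "tx": -0.138, "tz": 0.002}, {"jaw": 0, "tx": -0.143, "tz": 0.002}, {"jaw": 0, "tx": -0.147, "tz": 0.002}]' | python3 -m crank; echo '[{"jaw": 0, "tx": -0.003}, {"jaw": 0, "tx": -0.005}, {"jaw": 0, "tx": -0.006}, {"jaw": 0, "tx": -0.006}, {"jaw": 0, "tx": -0.006}]' | python3 -m crank; python3 -c "
from h import *
plan((0,.2225,.032))"
```

```text
time: 22.35
position: [0.534, 0.2336, 0.0318]
ee_rot: [-0.0, 0.721, 0.693, -0.0]
wrist_force: [0.8, 1.8, -0.7]
finger_gap: 0.0004
grasp_force: 0.7
time: 22.85
position: [0.5336, 0.2279, 0.0318]
ee_rot: [-0.0, 0.721, 0.693, -0.0]
wrist_force: [0.2, 0.9, -0.4]
finger_gap: 0.0002
grasp_force: 0.2
t 22.85 loc [-0.001   0.2229  0.0318] F [ 0.2  0.9 -0.4]
turn 0.0003
(0, 0.2225, 0.032) [-0.0004  0.001  -0.0002]
```

```bash
echo '[{"jaw": 0, "tx": -0.001}, {"jaw": 0, "tx": -0.002}, {"jaw": 0, "tx": -0.003}, {"jaw": 0, "tx": -0.003}, {"jaw": 0, "tx": -0.003}]' | python3 -m crank; echo '[{"jaw": 0, "tx": 0.01}, {"jaw": 0, "tx": 0.04}, {"jaw": 0, "tx": 0.08, "tz": -0.02}, {"jaw": 0, "tx": 0.1, "tz": -0.06}, {"jaw": 0, "tx": 0.1, "tz": -0.1}, {"jaw": 0, "tx": 0.1, "tz": -0.13}, {"jaw": 0, "tx": 0.1, "tz": -0.13}]' | python3 -m crank; python3 - <<'E'
from h import *
p,d=cam("top"); P=cloud("top",d); cv2.imwrite("pics/top6.png",cv2.resize(p[90:300,80:400],None,fx=2.5,fy=2.5)[:,:,::-1])
for rr in (140,240): print(rr,[(uu,P[rr,uu,2].round(3),loc(P[rr,uu])[1].round(3)) for uu in range(158,178,2)])
h=((P[...,2]>.097)&(P[...,2]<.16)&(d>0)).astype(np.uint8); n,l,s,cc=cv2.connectedComponentsWithStats(h)
for i in range(1,n):
    if s[i,4]>25 and 165<cc[i,0]<372 and 113<cc[i,1]<278:
        L=np.array([loc(q) for q in P[l==i]]); print(cc[i].round(),s[i,4],L.min(0).round(3),L.max(0).round(3))
plan()
E
```

```text
time: 23.35
position: [0.5337, 0.2281, 0.0319]
ee_rot: [-0.002, 0.721, 0.693, 0.002]
wrist_force: [0.2, 8.9, -2.1]
finger_gap: 0.0005
grasp_force: 4.7
time: 24.05
position: [0.5403, 0.3264, 0.1669]
ee_rot: [0.002, 0.721, 0.693, 0.004]
wrist_force: [0.3, 0.7, 0.9]
finger_gap: 0.0003
grasp_force: 0.0
140 [(158, np.float64(0.001), np.float64(0.26)), (160, np.float64(0.0), np.float64(0.256)), (162, np.float64(-0.003), np.float64(0.252)), (164, np.float64(-0.005), np.float64(0.248)), (166, np.float64(-0.001), np.float64(0.242)), (168, np.float64(0.0), np.float64(0.237)), (170, np.float64(0.087), np.float64(0.214)), (172, np.float64(0.089), np.float64(0.209)), (174, np.float64(0.086), np.float64(0.205)), (176, np.float64(0.087), np.float64(0.201))]
240 [(158, np.float64(-0.004), np.float64(0.243)), (160, np.float64(0.0), np.float64(0.238)), (162, np.float64(-0.0), np.float64(0.233)), (164, np.float64(0.087), np.float64(0.211)), (166, np.float64(0.086), np.float64(0.207)), (168, np.float64(0.086), np.float64(0.203)), (170, np.float64(0.081), np.float64(0.199)), (172, np.float64(0.081), np.float64(0.195)), (174, np.float64(0.082), np.float64(0.191)), (176, np.float64(0.086), np.float64(0.186))]
[290. 133.] 686 [ 0.098 -0.075  0.109] [ 0.152 -0.005  0.148]
[345. 153.] 1583 [ 0.039 -0.202  0.097] [ 0.134 -0.105  0.136]
[340. 227.] 686 [-0.153 -0.194  0.097] [ 0.009 -0.126  0.106]
[285. 254.] 475 [-0.148 -0.066  0.107] [-0.1   -0.015  0.14 ]
t 24.1 loc [3.000e-04 3.205e-01 1.641e-01] F [ 0.2 -0.1 -0.6]
turn 0.0006
```

View pics/top6.png

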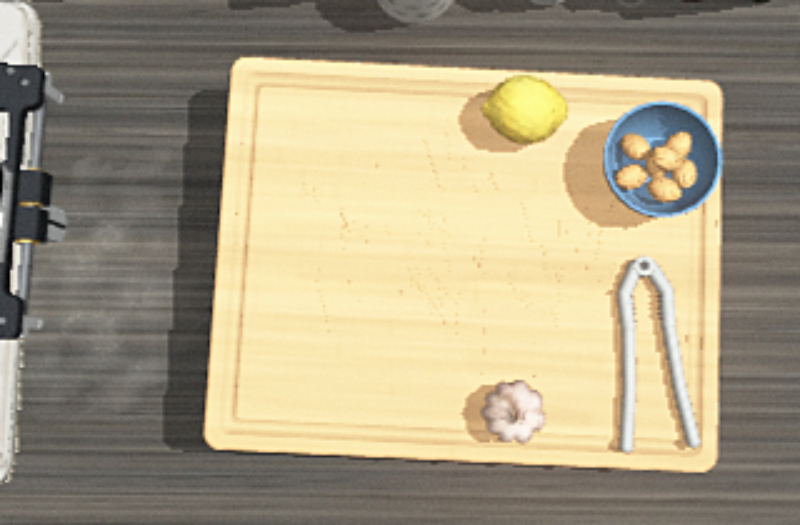

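The tray is home: it stopped hard with 9 N on the wrist. The board is clear and the other items have not moved.

```bash
python3 -c "
from bench import env
print(env.job_done())"
```

```text
the job is handed in; nothing more can be done
None
```

I handed the job in at about 24 s of the 72 s limit: all four shells were seen in the tray before I pushed it home against its stop, and the garlic, lemon, bowl and nutcracker did not measurably move; no verdict was returned.

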